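# Make up two gift kits from the shop stock

### The arm

A 6-joint arm with a two-finger parallel gripper is mounted at the origin on a cart in front of the work surface, level with it; the furniture and walls round the work are solid. World frame = base frame: x ahead of the robot, y to its left, z up, the work surface at z = 0. Lengths are in m, angles in degrees, forces in N, time in s.
With the tool pointing down it reaches from about 0.35 to 0.8 m from the base axis. Payload 7.3 kg.
Tool frame: the origin (TCP) lies at the very end of the fingers, on their centre line; the grasp point (between the pads) lies 19 mm behind it; z points along the fingers, x is the direction in which the jaws open and shut, and the axes are right-handed (so a half turn about z gives the same grasp; the last joint's range is limited). The gripper opens to 85 mm and grips with 20 to 120 N. Pads are 22 mm wide; open, the fingers measure 114 mm over their backs; the gripper's body (76 mm by 85 mm) begins 54 mm behind the grasp point. The pads swing forward as they close: fully open they stand 13 mm farther back than shut.
Start: joints at [60.161, 19.595, 87.324, -0, 73.075, -8.365], TCP at [0.192, 0.489, 0.231] pointing down, gripper open.
Joint ranges: [-145.02, 145.02], [-44.19, 115.74], [2.07, 154.8], [-57.11, 237.11], [16.16, 152.29], [-177.93, 177.93]. Speed limits (degrees/s): [147.25, 147.25, 180, 180, 180, 180].

### API

Orientations are given as a 3x3 rotation matrix whose columns are the frame's x, y, z axes.
In Python, from workcell import read_state, vision, job, regions_of, landmark_of gives the robot as it stands.
- The arm moves only by the tool send_rows, never from a script. Its arguments are lists of equal length, an entry for each row: "travel": the shift along the tool's x, y, z normalised to -1 to 1, where 1 is 0.5 m, a list of three; "turn": the turn about the tool's z normalised to -1 to 1, where 1 is 180 degrees. A call has 1 to 10 rows; each row is the pose to reach, as a shift and turn from the pose measured when the call began, along the tool's axes at that moment, turning the shorter way round; what a row does not reach only later rows make up. A row lasts 1/8 s, in which the tool goes at most 62.5 mm and 10.7 degrees, less where a joint would pass 70% of its speed; a pose out of reach is approached as far as the arm can. A call with a number of a shift or a turn outside -1 to 1 is refused whole. A call with a gripper value outside its range is refused whole. "jaw" is the gripper command: -1 is fully open, 1 is shut, values between are in proportion, set as the call begins (left out, the last holds). The fingers move at their own pace and stop on an object; "squeeze" is the grip in N (left out, the last holds). Time passes only in rows, so rows that repeat a pose let the fingers close. It gives the time, the measured TCP pose, the force and the opening at its end, in the units of the state.
- read_state(): the state, without advancing time (a new reading comes with each control period).
- vision.read_camera(name): name is "scene" or "top"; returns the picture (400x640x3 uint8, blue, green, red); there is no depth.
- vision.get_calibration(name): a dict with "fx", "fy", "cx", "cy" (pixels), "world_from_camera" (4x4, takes a point from camera to world coordinates). Camera axes: x right, y down, z forward; pixel columns grow to the right and rows downward; lengths in m; the calibration is good to about 2 mm. A picture is of the moment at which its call begins. get_calibration takes no time and is no camera call.
- job.finish_job(): hands the job in, once; it reports no verdict.
Trained networks look in the newest picture that a camera, given by its name, has taken for a name from the list of things; names that differ only in an ending like _2 or _b are one class to them, and where a whole thing is asked for, a point or a joint stands for the part that bears it (a point fixed in the world has none). Each returns a list of dicts, best first, with "conf" (0 to 1); they miss things now and then, are a little off and sometimes report something else, mostly with a low value. They report only what shows in the picture. A call takes as long as a camera call. They do not tell look-alikes from the thing itself.
- regions_of(thing, camera): "region" (400x640 bool, what is visible of it) and "uv" ([column, row] in pixels, amid what is visible of it).
- landmark_of(thing, camera): "uv" ([column, row] in pixels: a listed point, or the origin of a listed thing).
The state is a dict: "t": time; "joint_pos": joint angles; "joint_velocities": joint speeds; "tau": joint torques, N m; "ee_pos": TCP position; "ee_rot": TCP orientation; "ft_force": force on the tool from outside, world axes, zero at the start; "ft_torque": the same for the moment, N m; "width": opening from 0.0 (shut) to 1.0 (fully open).
Only numpy, scipy, OpenCV 4.12 (cv2) and the standard library are available. Lean on these libraries where they do the work, as an engineer would, in place of code of your own. Each camera call takes 0.05 s, during which the arm holds its last target. There are 200 camera calls.

### The job

Make up two gift kits. In the blue tray put the yellow crystal and the green-lidded tin, with the tea light set centred on top of that tin; in the red tray put the purple crystal and the gold-lidded tin. In each tray the tin lies flat on the floor of the larger compartment and the crystal stands upright on the floor of the smaller one; leave the pink crystal, the green crystal and the stone dish where they are.

Things in the scene. Friction and masses are not known exactly. Their poses are not given: they have to be found in the camera images.
- tray_blue: blue shallow gift tray, 92 x 152 x 12 mm, the same colour inside and out, fixed to the table, with a low divider across it. Origin: centre of its underside; x across its width, y along its length, z up. Walls 4 mm thick and 12 mm high, divider 11 mm high, floor 4 mm above the table. LARGE compartment (84 x 80 mm) centred at y = -32 mm, x = 0; SMALL compartment (84 x 60 mm) centred at y = +42 mm, x = 0. Its place and yaw vary.
- tray_red: red shallow gift tray, 92 x 152 x 12 mm, the same colour inside and out, fixed to the table, with a low divider across it. Origin: centre of its underside; x across its width, y along its length, z up. Walls 4 mm thick and 12 mm high, divider 11 mm high, floor 4 mm above the table. LARGE compartment (84 x 80 mm) centred at y = -32 mm, x = 0; SMALL compartment (84 x 60 mm) centred at y = +42 mm, x = 0. Its place and yaw vary.
- crystal_yellow: Stock: yellow-orange six-sided crystal point standing upright on its flat foot, 35 mm (its x, corner to corner) by 31 mm (its y, flat to flat), 63 mm tall, pointed at the top; the lower two thirds are near-upright facets, so grip it flat to flat (along its own y) 25 to 40 mm up. Origin: centre of the foot, z up.
- crystal_purple: Stock: purple six-sided crystal point standing upright on its flat foot, 31 mm (its x, corner to corner) by 28 mm (its y, flat to flat), 70 mm tall, pointed at the top; the lower two thirds are near-upright facets, so grip it flat to flat (along its own y) 25 to 40 mm up. Origin: centre of the foot, z up.
- tin_green: Stock: round salve tin with a dark green lid, closed (lid does not come off), with a cream label in the middle of the lid and bare metal sides below it, lying flat: 53 mm diameter, 22 mm high; the lid is the upper 9 mm and slightly the widest part. Origin: centre of its underside, z up. Grip across the lid.
- tin_gold: Stock: round salve tin with a gold-coloured lid, closed (lid does not come off), with a cream label in the middle of the lid and bare metal sides below it, lying flat: 53 mm diameter, 22 mm high; the lid is the upper 9 mm and slightly the widest part. Origin: centre of its underside, z up. Grip across the lid.
- tea_light: Stock: tea light, a round silver metal cup of cream wax, 40 mm diameter, cup 17 mm high (21 mm with the wick). Origin: centre of its underside, z up. Grip across the cup.
- crystal_pink: Not for these kits, leave alone: pink six-sided crystal point standing upright on its flat foot, 31 mm (its x, corner to corner) by 27 mm (its y, flat to flat), 70 mm tall, pointed at the top; the lower two thirds are near-upright facets, so grip it flat to flat (along its own y) 25 to 40 mm up. Origin: centre of the foot, z up.
- crystal_green: Not for these kits, leave alone: green six-sided crystal point standing upright on its flat foot, 36 mm (its x, corner to corner) by 32 mm (its y, flat to flat), 69 mm tall, pointed at the top; the lower two thirds are near-upright facets, so grip it flat to flat (along its own y) 25 to 40 mm up. Origin: centre of the foot, z up.
- stone_dish: Not for these kits, leave alone: small round dark stone dish of coloured pebbles, 72 mm diameter, 26 mm high. Origin: centre of its underside.
Mind the look-alikes: they are no part of the job. Leave any brown or orange look-alike of the tea_light alone.

How it is judged:
By the outcome, as a careful person would: the job done as asked, in the order asked, and still so for the second after the job is handed in, with the robot touching nothing.
It also fails if it takes over 134 s, if anything falls off the work surface, if the arm or the gripper's body presses on something with over 40 N, if the wrist force passes 120 N, or if a joint passes its speed limit or range.

## Working session

There is one attempt and no reset: what is moved stays moved. The work goes in short steps, Python scripts to look and compute and a tool call to move; the robot and the scene stay as the last step left them, time stands still between calls to the robot, and variables do not carry over. Pictures are saved under pics/ and viewed, about 12 in all and at most 16, crops included, and the job is handed in when it is done.

Besides the shell and the picture viewer there is one more tool, called after ">>>" by a JSON object that holds its "fn" and its "kwargs". send_rows: Moves the arm, as the interface text tells. Its arguments: {"type":"object","properties":{"travel":{"type":"array","items":{"type":"array","items":{"type":"number"}}},"turn":{"type":"array","items":{"type":"number"}},"jaw":{"type":"number"},"squeeze":{"type":"number"}},"required":["travel","turn"]}

```bash
ls; mkdir -p pics
cat > h.py <<'E'
import numpy as np,cv2
from workcell import read_state, vision, job, regions_of, landmark_of
def ray(cam,uv,z):
    c=vision.get_calibration(cam);T=np.array(c["world_from_camera"])
    d=T[:3,:3]@np.array([(uv[0]-c["cx"])/c["fx"],(uv[1]-c["cy"])/c["fy"],1]);o=T[:3,3]
    return o+d*(z-o[2])/d[2]
E
python3 - <<'E'
from h import *
s=read_state();print(s)
for c in("top","scene"):
    im=vision.read_camera(c);cv2.imwrite(f"pics/{c}0.png",im)
    print(c,vision.get_calibration(c))
for t,z in [("tray_blue",0),("tray_red",0),("crystal_yellow",0),("crystal_purple",0),("tin_green",0),("tin_gold",0),("tea_light",0),("crystal_pink",0),("crystal_green",0),("stone_dish",0)]:
    for c in("top","scene"):
        for r in landmark_of(t,c)[:3]:
            print(t,c,round(r["conf"],2),np.round(r["uv"],1),np.round(ray(c,r["uv"],z),4)[:2])
E
```

```text
pics
{'t': 0.0, 'joint_pos': array([ 6.01596433e+01,  1.96335060e+01,  8.73785427e+01, -1.83646795e-03,
        7.30741586e+01, -8.36512947e+00]), 'joint_velocities': array([-0.04476264,  0.02164864, -0.05690124, -0.0958896 , -0.00236617,
        0.08091405]), 'tau': array([-1.28898730e-03, -4.33688915e+01, -2.45998943e+01, -5.09504789e-04,
        7.94961699e-03,  1.49795176e-05]), 'ee_pos': array([0.19198348, 0.48819749, 0.23064451]), 'ee_rot': array([[ 3.66089667e-01,  9.30579301e-01, -7.22068447e-04],
       [ 9.30578383e-01, -3.66090330e-01, -1.32037149e-03],
       [-1.49305265e-03, -1.88566931e-04, -9.99998868e-01]]), 'ft_force': array([1.34559779, 0.17924245, 0.26431458]), 'ft_torque': array([-0.00505906, -0.0309513 ,  0.03326611]), 'width': 1.0018936957176978}
top {'fx': 459.48456517059066, 'fy': 459.48456517059066, 'cx': 310.71039407594395, 'cy': 196.33619769667416, 'world_from_camera': array([[ 0.02938137, -0.97879252,  0.20273612,  0.28716658],
       [-0.9995661 , -0.02919357,  0.00391728,  0.00784136],
       [ 0.00208439, -0.20276325, -0.97922557,  1.26155254],
       
[... 1096 characters left out ...]
.5775 -0.1597]
tea_light top 0.61 [403.4 189.2] [ 0.5766 -0.2472]
tea_light top 0.53 [402.6 222.4] [ 0.4822 -0.2439]
tea_light scene 0.67 [379.2 238.1] [ 0.5715 -0.1674]
tea_light scene 0.65 [383.9 275.2] [ 0.4824 -0.245 ]
tea_light scene 0.62 [374.8 209.9] [ 0.6514 -0.095 ]
crystal_pink top 0.7 [190.8 235.4] [0.4287 0.3397]
crystal_pink top 0.56 [354.1 234.1] [ 0.4456 -0.1098]
crystal_pink scene 0.59 [211.9 183.4] [0.4258 0.3413]
crystal_green top 0.73 [191.8 203.6] [0.5177 0.3443]
crystal_green scene 0.5 [232.3 167.7] [0.5175 0.3618]
crystal_green scene 0.29 [341.7 218.1] [ 0.5661 -0.0491]
stone_dish top 0.55 [256.8 191.7] [0.5571 0.1646]
stone_dish scene 0.89 [284.  184.5] [0.5657 0.1747]
```

Run:
```python
import cv2
t=cv2.imread("pics/top0.png")[140:290,140:480];cv2.imwrite("pics/c1.png",cv2.resize(t,(800,353),interpolation=cv2.INTER_CUBIC))
t=cv2.imread("pics/scene0.png")[100:350,170:470];cv2.imwrite("pics/c2.png",cv2.resize(t,(720,600),interpolation=cv2.INTER_CUBIC))
```

```text
(no output)
```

View pics/c1.png

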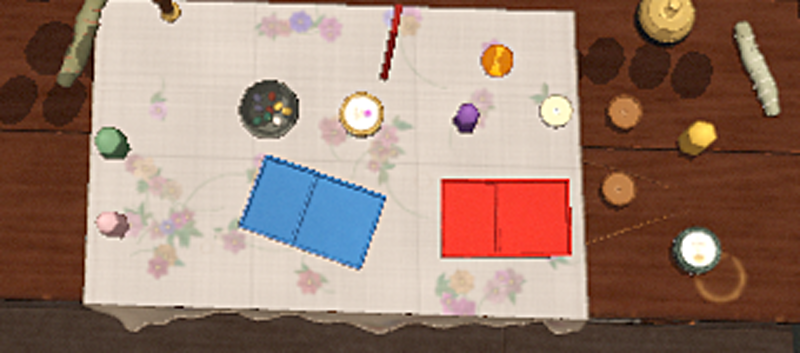

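View pics/c2.png

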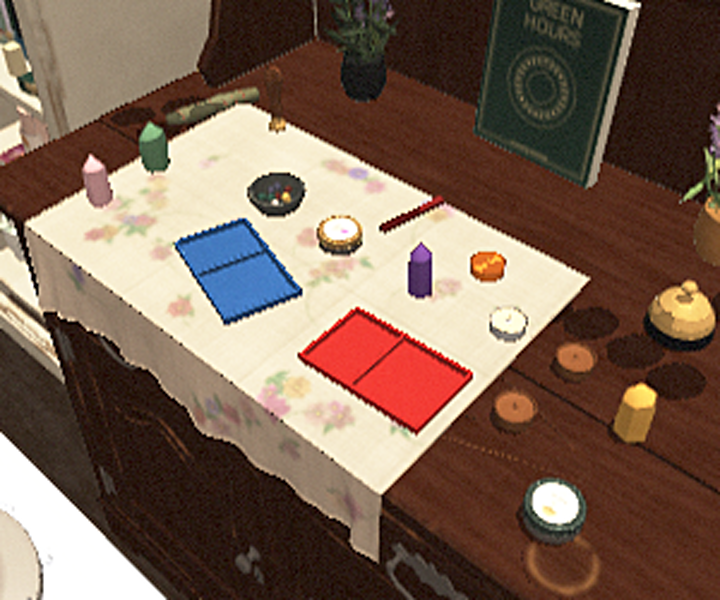

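Top picture: the tea light is the cream/silver one at about (376,187). The brown ones at (405,188) and (403,220) and the orange one at (351,166) are look-alikes. The crystals, tins and trays match their descriptions. In both trays the large compartment is on the picture's right (world -y). Next I fit the models to the silhouettes.

```bash
cat >> h.py <<'E'
from scipy.optimize import minimize
def proj(cam,P):
    c=vision.get_calibration(cam);T=np.linalg.inv(np.array(c["world_from_camera"]))
    q=P@T[:3,:3].T+T[:3,3];return np.c_[q[:,0]/q[:,2]*c["fx"]+c["cx"],q[:,1]/q[:,2]*c["fy"]+c["cy"]]
def ring(r,z,n=40):
    a=np.arange(n)*2*np.pi/n;return np.c_[r*np.cos(a),r*np.sin(a),0*a+z]
def hexa(d,h): return np.r_[ring(d/2,0,6),ring(d/2,h*.67,6),[[0,0,h]]]
def box(x,y,z): return np.array([[a*x/2,b*y/2,c*z] for a in(-1,1) for b in(-1,1) for c in(0,1)])
M=dict(tray_blue=box(.092,.152,.012),tray_red=box(.092,.152,.012),crystal_yellow=hexa(.035,.063),crystal_purple=hexa(.031,.070),
 tin_green=np.r_[ring(.0262,0),ring(.0265,.022)],tin_gold=np.r_[ring(.0262,0),ring(.0265,.022)],tea_light=np.r_[ring(.02,0),ring(.02,.017)])
def fit(name,masks,p0,yaws,z0=0.,S=8):
    M0=M[name]
    def cost(p,cams):
        a=np.radians(p[2]);R=np.array([[np.cos(a),-np.sin(a),0],[np.sin(a),np.cos(a),0],[0,0,1]])
        t=0
        for c in cams:
            m=masks[c];uv=proj(c,M0@R.T+[p[0],p[1],z0])
            ys,xs=np.nonzero(m);x0,y0=xs.min()-12,ys.min()-12;w,h=np.ptp(xs)+24,np.ptp(ys)+24
            big=np.zeros((h*S,w*S),np.uint8)
            hull=cv2.convexHull(((uv-[x0,y0]+.5)*S).astype(np.float32))
            cv2.fillConvexPoly(big,np.round(hull*16).astype(np.int32),255,shift=4)
            r=cv2.resize(big,(w,h),interpolation=cv2.INTER_AREA)/255.;mm=m[y0:y0+h,x0:x0+w]
            t+=1-np.minimum(r,mm).sum()/np.maximum(r,mm).sum()
        return t/len(cams)
    out=[]
    for cams in [list(masks)]+[[c] for c in masks]:
        rs=[minimize(cost,[p0[0],p0[1],y],args=(cams,),method="Nelder-Mead",options=dict(initial_simplex=[[p0[0],p0[1],y],[p0[0]+.006,p0[1],y],[p0[0],p0[1]+.006,y],[p0[0],p0[1],y+8]],xatol=1e-4,fatol=1e-4,maxiter=120)) for y in yaws]
        b=min(rs,key=lambda r:r.fun);out.append((cams,np.round(b.x,4),round(b.fun,3),[(round(r.x[2]),round(r.fun,3)) for r in rs] if len(yaws)>1 else ''))
    return out
E
python3 - <<'E'
from h import *
for c in("top","scene"): vision.read_camera(c)
P=dict(tray_blue=((.452,.105),[-19]),tray_red=((.446,-.105),[0]),crystal_yellow=((.545,-.332),[0,15,30,45]),crystal_purple=((.567,-.053),[0,15,30,45]),
 tin_green=((.424,-.331),[0]),tin_gold=((.571,.062),[0]),tea_light=((.575,-.163),[0]))
for n,(p,y) in P.items():
    ms={}
    for c in("top","scene"):
        e=proj(c,np.array([[*p,.015]]))[0]
        rs=[r for r in regions_of(n,c) if np.hypot(*(np.array(r["uv"])-e))<14]
        if rs: ms[c]=rs[0]["region"];print(n,c,round(rs[0]["conf"],2),rs[0]["region"].sum())
    if ms:
        for o in fit(n,ms,p,y): print("  ",*o)
i=cv2.imread("pics/scene0.png");t=cv2.imread("pics/top0.png")
cr=lambda im,x,y:cv2.resize(im[y-26:y+14,x-20:x+20],(400,400),interpolation=cv2.INTER_NEAREST)
cv2.imwrite("pics/c3.png",np.hstack([cr(i,434,278),cr(i,345,220)]))
E
```

```text
tray_blue top 0.74 1874
tray_blue scene 0.65 1407
   ['top', 'scene'] [  0.4501   0.1148 -17.8736] 0.042 
   ['top'] [  0.4512   0.1154 -18.0612] 0.037 
   ['scene'] [  0.4491   0.1141 -18.1389] 0.032 
tray_red scene 0.67 2014
   ['scene'] [ 0.4485 -0.1098  2.6115] 0.034 
   ['scene'] [ 0.4485 -0.1098  2.6115] 0.034 
crystal_yellow top 0.47 147
crystal_yellow scene 0.75 351
   ['top', 'scene'] [ 0.5487 -0.3304 10.7992] 0.11 [(7, np.float64(0.111)), (11, np.float64(0.11)), (24, np.float64(0.127)), (53, np.float64(0.128))]
   ['top'] [ 0.5491 -0.3302  9.7605] 0.115 [(10, np.float64(0.115)), (11, np.float64(0.115)), (32, np.float64(0.151)), (61, np.float64(0.139))]
   ['scene'] [ 0.5477 -0.3304  3.9644] 0.097 [(4, np.float64(0.097)), (4, np.float64(0.097)), (36, np.float64(0.106)), (66, np.float64(0.097))]
crystal_purple scene 0.54 204
   ['scene'] [ 0.562  -0.0616 39.5534] 0.092 [(39, np.float64(0.092)), (40, np.float64(0.092)), (40, np.float64(0.092)), (39, np.float64(0.094))]
   ['scene'] [ 0.562  -0.0616 39.5534] 0.092 [(39, np.float64(0.092)), (40, np.float64(0.092)), (40, np.float64(0.092)), (39, np.float64(0.094))]
tin_green top 0.87 345
tin_green scene 0.73 556
   ['top', 'scene'] [ 0.4184 -0.3293  7.6977] 0.083 
   ['top'] [ 0.4183 -0.3293 10.6025] 0.053 
   ['scene'] [ 0.419  -0.3291 12.1997] 0.113 
tin_gold scene 0.71 241
   ['scene'] [ 0.5656  0.0598 16.3254] 0.18 
   ['scene'] [ 0.5656  0.0598 16.3254] 0.18 
tea_light top 0.57 169
tea_light scene 0.72 199
   ['top', 'scene'] [ 0.5785 -0.1681  4.5003] 0.11 
   ['top'] [ 0.5792 -0.1682  0.1174] 0.081 
   ['scene'] [ 0.5768 -0.1685  9.0475] 0.114
```

View pics/c3.png

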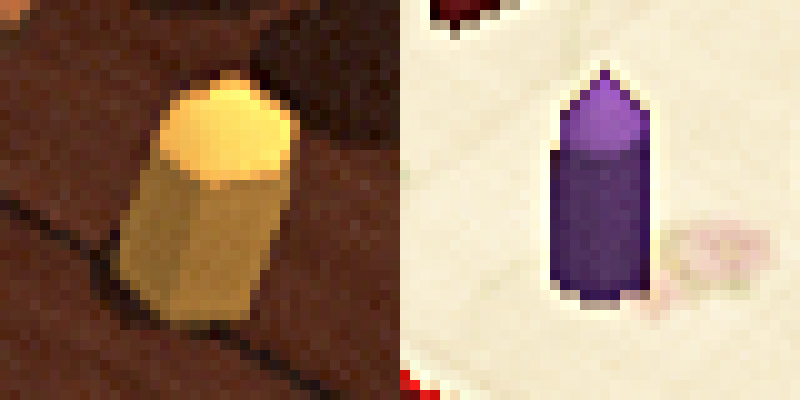

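Run:
```python
from h import *
t=cv2.imread("pics/top0.png");i=cv2.imread("pics/scene0.png")
print(i[209:223,338:352].mean(0).round().astype(int).tolist())
print(i[209:223,338:352].mean(2).round().astype(int))
hs={c:cv2.cvtColor(im,cv2.COLOR_BGR2HSV).astype(int) for c,im in(("top",t),("scene",i))}
def blob(c,n,p,cond):
    m=cond(*np.moveaxis(hs[c],2,0)).astype(np.uint8)
    _,l,st,ce=cv2.connectedComponentsWithStats(m);e=proj(c,np.array([[*p,.02]]))[0]
    k=1+np.argmin([np.hypot(*(q-e))-min(s[4],100)*.1 for q,s in zip(ce[1:],st[1:])]);k=l==k
    f=cv2.morphologyEx(k.astype(np.uint8),cv2.MORPH_CLOSE,np.ones((5,5)));print(n,c,f.sum());return f.astype(bool)
for n,p,y,cond in [("tray_red",(.448,-.11),[2],lambda h,s,v:((h<8)|(h>172))&(s>150)&(v>110)),
 ("tray_blue",(.45,.115),[-18],lambda h,s,v:(abs(h-107)<14)&(s>110)),
 ("crystal_purple",(.562,-.06),[0,15,30,45],lambda h,s,v:(abs(h-135)<18)&(s>70)),
 ("tin_gold",(.566,.06),[0],lambda h,s,v:(abs(h-18)<9)&(s>90)&(v>60))]:
    ms={c:blob(c,n,p,cond) for c in hs}
    for o in fit(n,ms,p,y): print("  ",*o)
```

```text
[[214, 244, 253], [232, 255, 255], [74, 36, 66], [85, 37, 68], [93, 49, 77], [91, 47, 77], [95, 50, 81], [101, 54, 86], [101, 53, 86], [98, 51, 82], [95, 44, 77], [75, 19, 55], [214, 249, 255], [198, 231, 247]]
[[236 246  31  57  75  81  95  95  99  78  75  46 245 235]
 [239 248  46  65  75  66  67  75  79  78  80  55 247 236]
 [237 248  50  72  74  74  75  88  79  85  80  58 246 240]
 [238 248  51  66  79  77  78  79  82  85  74  56 248 239]
 [238 249  49  64  75  74  77  85  81  82  81  53 245 236]
 [241 250  55  70  75  72  76  81  80  74  77  57 247 240]
 [240 250  53  69  77  72  75  80  83  84  76  55 247 240]
 [238 249  57  62  72  75  73  80  77  81  68  53 245 227]
 [242 249  58  67  72  68  75  78  78  79  74  52 238 212]
 [238 246  59  64  75  69  79  77  81  72  73  50 229 203]
 [234 244  55  64  74  74  72  80  77  72  71  49 231 203]
 [229 245  56  66  71  67  76  79  78  75  69  42 230 207]
 [233 248  43  60  71  67  71  81  77  75  63  38 230 222]
 [232 243 159  42  57  64  64  71  67  60  54  29 224 216]]
tray_red top 1803
tray_red scene 1818
   ['top', 'scene'] [ 0.
[... 724 characters left out ...]
^^^^^^^^^^^^^^^^^^^^^^^^^^^^^^^^^^^^^^^^^^^^^^^^^^^^^^^^^^^^^^^^^^^^^^^^^^^^^^^^^^^^^^^^^^^^^^^^^^^^^^^^^^^^^^^^^^^^^^^^^^^^^^^^^^^^^^^^^^^^^^^^^^^^^^^^^^^^^^^^^^^^^^^^^^^^^^^^^^^^^
    res = _minimize_neldermead(fun, x0, args, callback, bounds=bounds,
                               **options)
    fsim[j] = func(sim[j])
              ~~~~^^^^^^^^
    fx = function(np.copy(x), *(wrapper_args + args))
  File "h.py", line 23, in cost
    m=masks[c];uv=proj(c,M0@R.T+[p[0],p[1],z0])
                  ~~~~^^^^^^^^^^^^^^^^^^^^^^^^^
  File "h.py", line 9, in proj
    c=vision.get_calibration(cam);T=np.linalg.inv(np.array(c["world_from_camera"]))
ValueError: time passes only in moves, steps and waits
```

```bash
cat >> h.py <<'E'
_g=vision.get_calibration;_C={}
class V:
    @staticmethod
    def get_calibration(c):
        if c not in _C:_C[c]=_g(c)
        return _C[c]
    read_camera=staticmethod(vision.read_camera)
vision=V
def plan(x,y,z,yaw):
    s=read_state();R=np.array(s["ee_rot"]);d=R.T@(np.array([x,y,z])-s["ee_pos"])
    cur=np.degrees(np.arctan2(R[1,0],R[0,0]));dy=(yaw-cur+90)%180-90
    print("t",round(s["t"],2),"pos",np.round(s["ee_pos"],4),"yaw",round(cur,1),"j6",round(s["joint_pos"][5],1),"w",round(s["width"],3))
    print("  -> travel",np.round(d/.5,4).tolist(),"turn",round(-dy/180,4),"newyaw",round(cur+dy,1),"rows>=",round(max(np.linalg.norm(d)/.0625,abs(dy)/10.7),1))
E
python3 - <<'E'
from h import *
t=cv2.imread("pics/top0.png");i=cv2.imread("pics/scene0.png")
hs={c:cv2.cvtColor(im,cv2.COLOR_BGR2HSV).astype(int) for c,im in(("top",t),("scene",i))}
def blob(c,n,p,cond):
    m=cond(*np.moveaxis(hs[c],2,0)).astype(np.uint8)
    _,l,st,ce=cv2.connectedComponentsWithStats(m);e=proj(c,np.array([[*p,.02]]))[0]
    k=1+np.argmin([np.hypot(*(q-e))-min(s[4],100)*.1 for q,s in zip(ce[1:],st[1:])]);k=l==k
    f=np.zeros(k.shape,np.uint8);h=cv2.convexHull(np.argwhere(k)[:,::-1].astype(np.int32));cv2.fillConvexPoly(f,h,1);print(n,c,f.sum(),ce[np.argmax([k[int(q[1]),int(q[0])] for q in ce])].round(1));return f.astype(bool)
for n,p,y,cond in [
 ("crystal_purple",(.562,-.06),[0,15,30,45],lambda h,s,v:(abs(h-135)<20)&(s>70)),
 ("tin_gold",(.566,.06),[0],lambda h,s,v:(abs(h-18)<9)&(s>90)&(v>60))]:
    ms={c:blob(c,n,p,cond) for c in hs}
    for o in fit(n,ms,p,y): print("  ",*o)
plan(.548,-.3303,.16,-19)
plan(.548,-.3303,.16,-19+180)
E
```

```text
crystal_purple top 99 [338.  189.7]
crystal_purple scene 197 [344.7 213. ]
   ['top', 'scene'] [ 0.5633 -0.0609 39.4452] 0.151 [(-21, np.float64(0.152)), (39, np.float64(0.154)), (39, np.float64(0.151)), (38, np.float64(0.152))]
   ['top'] [ 0.564  -0.0615 42.4862] 0.182 [(-18, np.float64(0.183)), (28, np.float64(0.204)), (42, np.float64(0.182)), (45, np.float64(0.183))]
   ['scene'] [  0.5644  -0.0597 -21.5507] 0.106 [(-22, np.float64(0.106)), (39, np.float64(0.107)), (38, np.float64(0.108)), (39, np.float64(0.107))]
tin_gold top 287 [326.2 194.5]
tin_gold scene 225 [314.9 197.8]
   ['top', 'scene'] [ 0.5673  0.0631 -0.7023] 0.169 
   ['top'] [ 0.568   0.0629 -1.8983] 0.084 
   ['scene'] [0.5694 0.0668 0.162 ] 0.23 
t 1.9 pos [0.1922 0.4886 0.2313] yaw 68.5 j6 -8.4 w 0.998
  -> travel [-1.2636, 1.2618, 0.1426] turn 0.4863 newyaw -19.0 rows>= 14.3
t 1.9 pos [0.1922 0.4886 0.2313] yaw 68.5 j6 -8.4 w 0.998
  -> travel [-1.2636, 1.2618, 0.1426] turn 0.4863 newyaw -19.0 rows>= 14.3
```

>>> {"fn": "send_rows", "kwargs": {"travel": [[-0.08,0.08,0],[-0.16,0.16,0],[-0.24,0.24,0],[-0.32,0.32,0],[-0.4,0.4,0],[-0.48,0.48,0],[-0.56,0.56,0],[-0.64,0.64,0],[-0.7,0.7,0],[-0.7,0.7,0]], "turn": [0.05,0.1,0.15,0.2,0.25,0.3,0.35,0.4,0.45,0.486], "jaw": -1, "squeeze": 40}}

```text
t: 3.15
ee_pos: [0.3908, 0.0322, 0.2313]
ee_rot: [[0.943, -0.333, 0.001], [-0.333, -0.943, -0.0], [0.001, 0.0, -1.0]]
ft_force: [-0.8, 0.0, 0.5]
width: 1.0
```

```bash
python3 -c "
from h import *
plan(.548,-.3303,.14,-19)"
```

```text
t 3.15 pos [0.3908 0.0322 0.2313] yaw -19.5 j6 13.0 w 1.0
  -> travel [0.5378, 0.5789, 0.1832] turn -0.0025 newyaw -19.0 rows>= 6.5
```

>>> {"fn": "send_rows", "kwargs": {"travel": [[0.09,0.1,0],[0.18,0.2,0],[0.27,0.3,0.04],[0.36,0.4,0.08],[0.45,0.48,0.12],[0.52,0.56,0.16],[0.538,0.579,0.183],[0.538,0.579,0.183],[0.538,0.579,0.183]], "turn": [0,0,-0.002,-0.002,-0.002,-0.002,-0.002,-0.002,-0.002]}}

```text
t: 4.28
ee_pos: [0.548, -0.3298, 0.1402]
ee_rot: [[0.945, -0.327, 0.0], [-0.327, -0.945, 0.0], [0.0, -0.0, -1.0]]
ft_force: [1.2, -0.4, -0.6]
width: 0.998
```

```bash
python3 -c "
from h import *
plan(.548,-.3303,.012,-19)
im=vision.read_camera('scene');cv2.imwrite('pics/d1.png',cv2.resize(im[150:350,340:540],(600,600)))"
```

```text
t 4.28 pos [ 0.548  -0.3298  0.1402] yaw -19.1 j6 -18.8 w 0.998
  -> travel [0.0003, 0.001, 0.2564] turn -0.0005 newyaw -19.0 rows>= 2.1
```

View pics/d1.png

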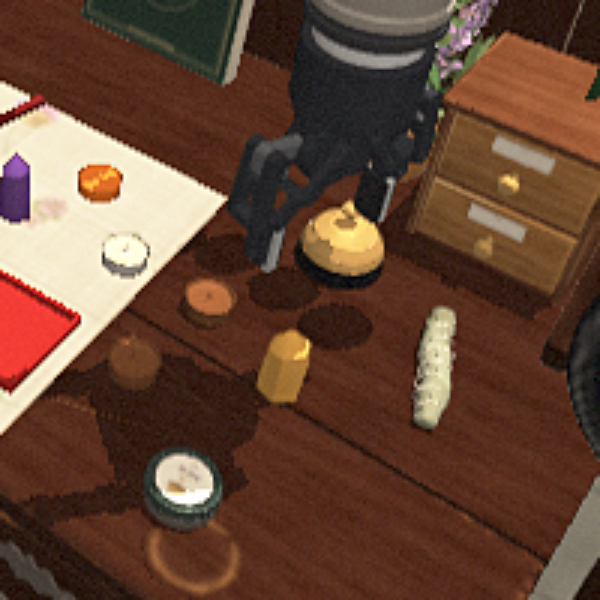

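The view shows the open gripper over the yellow crystal at crop (285,365), with clear space for both fingers. I descend and grip.

>>> {"fn": "send_rows", "kwargs": {"travel": [[0,0.001,0.1],[0,0.001,0.18],[0,0.001,0.23],[0,0.001,0.256],[0,0.001,0.256],[0,0.001,0.256]], "turn": [0,0,0,0,0,0]}}

```text
t: 5.08
ee_pos: [0.549, -0.3305, 0.0145]
ee_rot: [[0.945, -0.326, 0.003], [-0.326, -0.945, -0.002], [0.004, 0.001, -1.0]]
ft_force: [0.0, 0.4, -1.0]
width: 1.0
```

>>> {"fn": "send_rows", "kwargs": {"travel": [[0,0,0],[0,0,0],[0,0,0],[0,0,0],[0,0,0],[0,0,0],[0,0,0],[0,0,0],[0,0,0],[0,0,0]], "turn": [0,0,0,0,0,0,0,0,0,0], "jaw": 1}}

```text
t: 6.32
ee_pos: [0.5491, -0.3307, 0.0151]
ee_rot: [[0.945, -0.326, 0.004], [-0.326, -0.945, -0.003], [0.004, 0.001, -1.0]]
ft_force: [-1.2, 0.9, 5.4]
width: 0.342
```

>>> {"fn": "send_rows", "kwargs": {"travel": [[0,0,-0.03],[0,0,-0.08],[0,0,-0.16],[0,0,-0.24],[0,0,-0.3],[0,0,-0.3]], "turn": [0,0,0,0,0,0]}}

```text
t: 7.08
ee_pos: [0.5497, -0.3311, 0.1684]
ee_rot: [[0.945, -0.326, 0.009], [-0.326, -0.945, -0.006], [0.01, 0.003, -1.0]]
ft_force: [-0.2, 0.4, -1.7]
width: 0.342
```

```bash
python3 -c "
from h import *
plan(.464,.1552,.16,-19)"
```

```text
t 7.08 pos [ 0.5497 -0.3311  0.1684] yaw -19.0 j6 -18.9 w 0.342
  -> travel [-0.4794, -0.8635, 0.0091] turn -0.0002 newyaw -19.0 rows>= 7.9
```

>>> {"fn": "send_rows", "kwargs": {"travel": [[-0.05,-0.09,0],[-0.11,-0.19,0],[-0.17,-0.29,0],[-0.22,-0.39,0],[-0.27,-0.49,0],[-0.33,-0.59,0],[-0.39,-0.69,0.009],[-0.44,-0.79,0.009],[-0.479,-0.863,0.009],[-0.479,-0.863,0.009]], "turn": [0,0,0,0,0,0,0,0,0,0]}}

```text
t: 8.32
ee_pos: [0.4626, 0.1572, 0.1589]
ee_rot: [[0.947, -0.322, 0.006], [-0.322, -0.947, -0.006], [0.008, 0.004, -1.0]]
ft_force: [-0.2, -0.7, -0.7]
width: 0.34
```

>>> {"fn": "send_rows", "kwargs": {"travel": [[0,0,0],[0,0,0]], "turn": [0,0]}}

```text
t: 8.57
ee_pos: [0.4625, 0.1563, 0.1584]
ee_rot: [[0.946, -0.323, 0.005], [-0.323, -0.946, -0.007], [0.007, 0.005, -1.0]]
ft_force: [0.5, 0.4, -1.2]
width: 0.337
```

```bash
python3 -c "
from h import *
plan(.464,.1552,.04,-19)
im=vision.read_camera('scene');cv2.imwrite('pics/d2.png',cv2.resize(im[100:280,200:380],(600,600)))"
```

```text
t 8.57 pos [0.4625 0.1563 0.1584] yaw -18.9 j6 29.0 w 0.337
  -> travel [0.0019, -0.0001, 0.2369] turn 0.0008 newyaw -19.0 rows>= 1.9
```

View pics/d2.png

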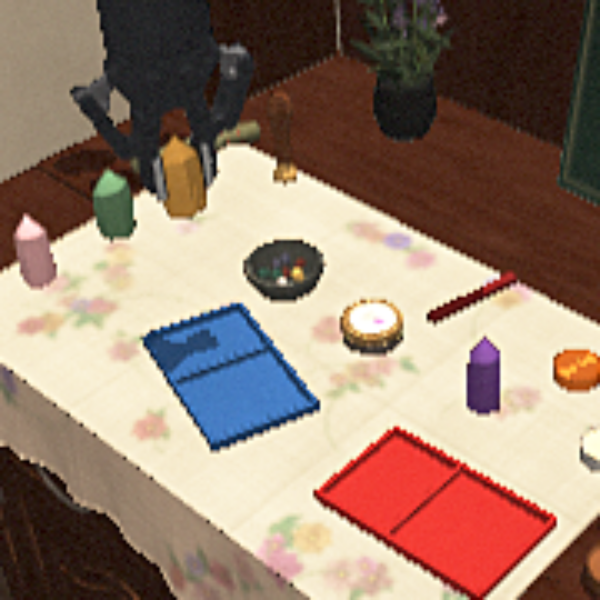

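The crystal hangs upright and its shadow falls in the small compartment at crop (190,345). I lower it, release with a partial opening (the dish is near) and retreat.

>>> {"fn": "send_rows", "kwargs": {"travel": [[0.002,0,0.1],[0.002,0,0.18],[0.002,0,0.24],[0.002,0,0.26],[0.002,0,0.27],[0.002,0,0.277],[0.002,0,0.277],[0.002,0,0.277]], "turn": [0,0,0,0,0,0,0,0]}}

```text
t: 9.62
ee_pos: [0.4648, 0.155, 0.0208]
ee_rot: [[0.946, -0.324, 0.007], [-0.323, -0.946, -0.006], [0.009, 0.004, -1.0]]
ft_force: [-0.1, 0.5, -0.0]
width: 0.342
```

```bash
python3 -c "
from h import *
plan(.464,.1552,.019,-19)
im=vision.read_camera('top');cv2.imwrite('pics/d3.png',cv2.resize(im[160:280,200:320],(600,600)))"
```

```text
t 9.62 pos [0.4648 0.155  0.0208] yaw -18.9 j6 29.1 w 0.342
  -> travel [-0.0016, 0.0002, 0.0035] turn 0.0007 newyaw -19.0 rows>= 0.0
```

View pics/d3.png

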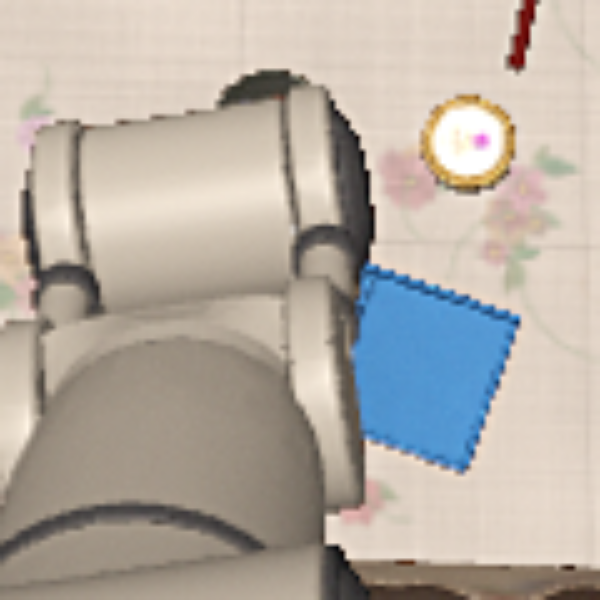

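The arm hides the compartment here, but the measured pose is right. I lower slightly and release.

>>> {"fn": "send_rows", "kwargs": {"travel": [[0,0,0.002],[0,0,0.004],[0,0,0.004]], "turn": [0,0,0]}}

```text
t: 10.05
ee_pos: [0.4649, 0.1551, 0.0191]
ee_rot: [[0.946, -0.323, 0.007], [-0.323, -0.946, -0.006], [0.009, 0.004, -1.0]]
ft_force: [-0.9, -0.8, 3.9]
width: 0.342
```

>>> {"fn": "send_rows", "kwargs": {"travel": [[0,0,0],[0,0,0],[0,0,0],[0,0,0],[0,0,0],[0,0,0]], "turn": [0,0,0,0,0,0], "jaw": -0.3}}

```text
t: 10.8
ee_pos: [0.4649, 0.1551, 0.0191]
ee_rot: [[0.946, -0.323, 0.007], [-0.323, -0.946, -0.006], [0.009, 0.004, -1.0]]
ft_force: [-0.1, 0.9, -0.5]
width: 0.648
```

>>> {"fn": "send_rows", "kwargs": {"travel": [[0,0,-0.04],[0,0,-0.12],[0,0,-0.22],[0,0,-0.3],[0,0,-0.3],[0,0,-0.3]], "turn": [0,0,0,0,0,0]}}

```text
t: 11.55
ee_pos: [0.4633, 0.1559, 0.1684]
ee_rot: [[0.946, -0.323, 0.006], [-0.323, -0.946, -0.007], [0.008, 0.004, -1.0]]
ft_force: [-0.2, 0.6, -0.6]
width: 0.644
```

```bash
python3 -c "
from h import *
plan(.4187,-.3293,.16,-37)
im=vision.read_camera('scene');cv2.imwrite('pics/d4.png',cv2.resize(im[130:250,210:330],(600,600)))"
```

```text
t 11.55 pos [0.4633 0.1559 0.1684] yaw -18.9 j6 29.0 w 0.644
  -> travel [0.2294, 0.947, 0.0227] turn 0.1007 newyaw -37.0 rows>= 7.8
```

View pics/d4.png

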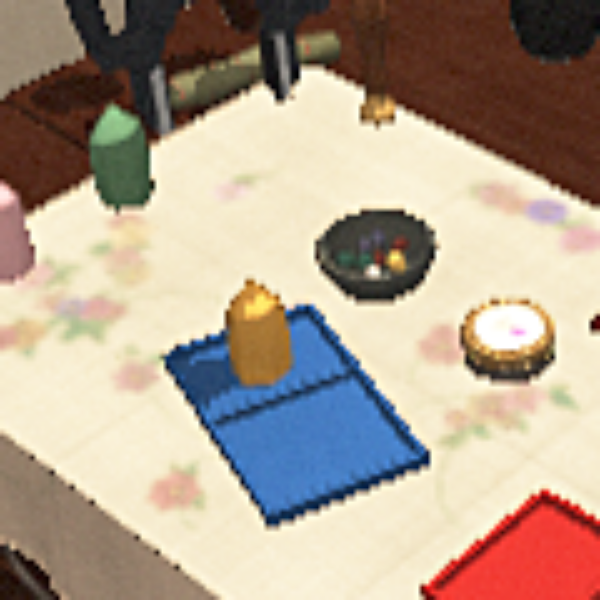

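The yellow crystal stands upright in the small compartment at crop (260,340). Next is the green tin.

>>> {"fn": "send_rows", "kwargs": {"travel": [[0.02,0.1,0],[0.05,0.21,0],[0.08,0.32,0],[0.1,0.43,0],[0.13,0.54,0],[0.16,0.65,0],[0.18,0.76,0.02],[0.21,0.86,0.023],[0.229,0.947,0.023],[0.229,0.947,0.023]], "turn": [0.01,0.02,0.04,0.06,0.08,0.1,0.1,0.1,0.1,0.1], "jaw": -1}}

```text
t: 12.85
ee_pos: [0.4171, -0.3316, 0.1575]
ee_rot: [[0.798, -0.603, 0.003], [-0.603, -0.798, -0.005], [0.005, 0.002, -1.0]]
ft_force: [0.2, 1.3, 0.2]
width: 1.003
```

>>> {"fn": "send_rows", "kwargs": {"travel": [[0,0,0],[0,0,0]], "turn": [0,0]}}

```text
t: 13.1
ee_pos: [0.417, -0.3303, 0.1568]
ee_rot: [[0.798, -0.602, 0.002], [-0.602, -0.798, -0.004], [0.004, 0.002, -1.0]]
ft_force: [-1.2, 0.2, -0.5]
width: 1.003
```

```bash
python3 -c "
from h import *
plan(.4187,-.3293,.006,-37)"
```

```text
t 13.1 pos [ 0.417  -0.3303  0.1568] yaw -37.0 j6 -9.5 w 1.003
  -> travel [0.0005, -0.0043, 0.3016] turn -0.0002 newyaw -37.0 rows>= 2.4
```

>>> {"fn": "send_rows", "kwargs": {"travel": [[0,-0.004,0.1],[0,-0.004,0.2],[0,-0.004,0.27],[0,-0.004,0.302],[0,-0.004,0.302],[0,-0.004,0.302]], "turn": [0,0,0,0,0,0]}}

```text
t: 13.85
ee_pos: [0.4193, -0.3298, 0.0072]
ee_rot: [[0.799, -0.602, 0.003], [-0.602, -0.799, -0.006], [0.006, 0.002, -1.0]]
ft_force: [-0.1, -0.1, 0.5]
width: 1.0
```

>>> {"fn": "send_rows", "kwargs": {"travel": [[0,0,0],[0,0,0],[0,0,0],[0,0,0],[0,0,0],[0,0,0],[0,0,0],[0,0,0]], "turn": [0,0,0,0,0,0,0,0], "jaw": 1}}

```text
t: 14.85
ee_pos: [0.4198, -0.3304, 0.0087]
ee_rot: [[0.798, -0.602, 0.005], [-0.602, -0.798, -0.007], [0.008, 0.003, -1.0]]
ft_force: [-1.2, 1.0, 8.9]
width: 0.604
```

>>> {"fn": "send_rows", "kwargs": {"travel": [[0,0,-0.03],[0,0,-0.08],[0,0,-0.16],[0,0,-0.24],[0,0,-0.3],[0,0,-0.3],[0,0,-0.3]], "turn": [0,0,0,0,0,0,0]}}

```text
t: 15.72
ee_pos: [0.4186, -0.3289, 0.1583]
ee_rot: [[0.798, -0.602, 0.004], [-0.602, -0.798, -0.007], [0.007, 0.003, -1.0]]
ft_force: [0.5, 0.4, -0.9]
width: 0.603
```

```bash
python3 -c "
from h import *
plan(.441,.0850,.16,-18)
im=vision.read_camera('scene');cv2.imwrite('pics/d5.png',cv2.resize(im[190:340,330:480],(500,500)))"
```

```text
t 15.72 pos [ 0.4186 -0.3289  0.1583] yaw -37.0 j6 -9.3 w 0.603
  -> travel [-0.4626, -0.6878, -0.0086] turn -0.1056 newyaw -18.0 rows>= 6.6
```

View pics/d5.png

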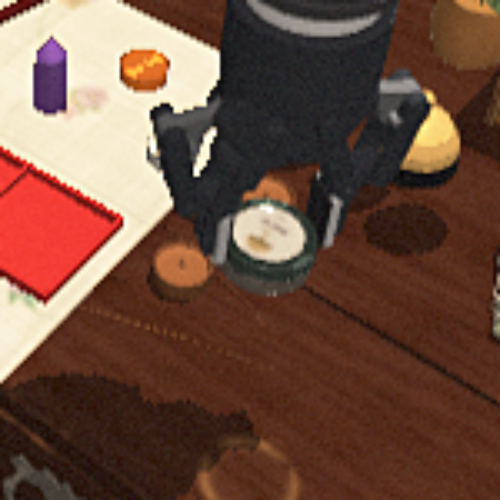

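The tin is held level by its lid, at crop (270,240). I carry it to the blue large compartment.

>>> {"fn": "send_rows", "kwargs": {"travel": [[-0.05,-0.07,0],[-0.11,-0.16,0],[-0.17,-0.25,0],[-0.23,-0.34,0],[-0.29,-0.43,0],[-0.35,-0.52,0],[-0.41,-0.61,-0.009],[-0.45,-0.67,-0.009],[-0.463,-0.688,-0.009],[-0.463,-0.688,-0.009]], "turn": [-0.01,-0.02,-0.04,-0.06,-0.08,-0.1,-0.106,-0.106,-0.106,-0.106]}}

```text
t: 17.02
ee_pos: [0.4403, 0.0853, 0.1593]
ee_rot: [[0.952, -0.307, 0.002], [-0.307, -0.952, -0.006], [0.004, 0.005, -1.0]]
ft_force: [0.7, 0.1, -0.0]
width: 0.603
```

>>> {"fn": "send_rows", "kwargs": {"travel": [[0,0,0],[0,0,0]], "turn": [0,0]}}

```text
t: 17.27
ee_pos: [0.4402, 0.0843, 0.1591]
ee_rot: [[0.951, -0.308, 0.001], [-0.308, -0.951, -0.006], [0.003, 0.006, -1.0]]
ft_force: [-0.3, -0.7, -0.7]
width: 0.6
```

```bash
python3 -c "
from h import *
plan(.441,.0850,.015,-18)"
```

```text
t 17.27 pos [0.4402 0.0843 0.1591] yaw -18.0 j6 19.5 w 0.6
  -> travel [0.0001, -0.0034, 0.2881] turn 0.0002 newyaw -18.0 rows>= 2.3
```

>>> {"fn": "send_rows", "kwargs": {"travel": [[0,-0.003,0.1],[0,-0.003,0.19],[0,-0.003,0.25],[0,-0.003,0.275],[0,-0.003,0.285],[0,-0.003,0.29],[0,-0.003,0.29],[0,-0.003,0.29]], "turn": [0,0,0,0,0,0,0,0]}}

```text
t: 18.27
ee_pos: [0.4413, 0.0848, 0.0147]
ee_rot: [[0.951, -0.308, 0.003], [-0.308, -0.951, -0.006], [0.004, 0.005, -1.0]]
ft_force: [-0.2, -0.2, 0.4]
width: 0.607
```

```bash
python3 -c "
from h import *
plan(.441,.0850,.0127,-18)
im=vision.read_camera('scene');cv2.imwrite('pics/d6.png',cv2.resize(im[130:250,220:340],(500,500)))"
```

```text
t 18.27 pos [0.4413 0.0848 0.0147] yaw -18.0 j6 19.8 w 0.607
  -> travel [-0.0008, -0.0001, 0.004] turn 0.0002 newyaw -18.0 rows>= 0.0
```

View pics/d6.png

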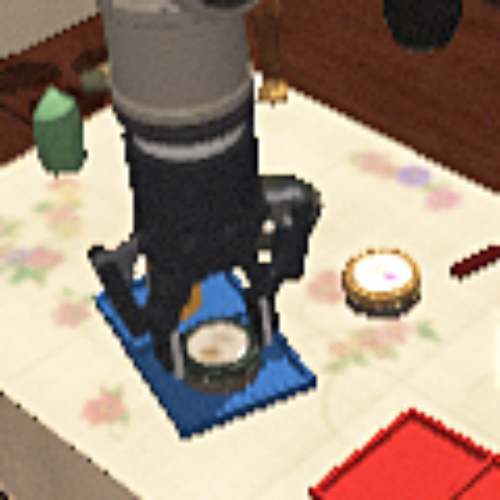

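The tin sits in the large compartment between the fingers. I lower the last 2 mm, release and move on.

>>> {"fn": "send_rows", "kwargs": {"travel": [[0,0,0.002],[0,0,0.004],[0,0,0.004]], "turn": [0,0,0]}}

```text
t: 18.7
ee_pos: [0.4414, 0.0849, 0.0128]
ee_rot: [[0.951, -0.308, 0.003], [-0.308, -0.951, -0.006], [0.005, 0.005, -1.0]]
ft_force: [-1.8, -1.0, 3.7]
width: 0.601
```

>>> {"fn": "send_rows", "kwargs": {"travel": [[0,0,0],[0,0,0],[0,0,0],[0,0,0],[0,0,0]], "turn": [0,0,0,0,0], "jaw": -0.5}}

```text
t: 19.32
ee_pos: [0.4414, 0.0848, 0.0128]
ee_rot: [[0.951, -0.308, 0.003], [-0.308, -0.951, -0.006], [0.005, 0.005, -1.0]]
ft_force: [-0.4, -0.7, -1.0]
width: 0.751
```

>>> {"fn": "send_rows", "kwargs": {"travel": [[0,0,-0.04],[0,0,-0.12],[0,0,-0.22],[0,0,-0.3],[0,0,-0.3],[0,0,-0.3]], "turn": [0,0,0,0,0,0]}}

```text
t: 20.08
ee_pos: [0.4404, 0.0858, 0.1622]
ee_rot: [[0.951, -0.308, 0.002], [-0.308, -0.951, -0.006], [0.004, 0.005, -1.0]]
ft_force: [-0.6, -0.4, -1.1]
width: 0.754
```

```bash
python3 -c "
from h import *
plan(.5782,-.1683,.16,-18)
plan(.5782,-.1683,.16,60)"
```

```text
t 20.07 pos [0.4404 0.0858 0.1622] yaw -18.0 j6 19.6 w 0.754
  -> travel [0.4188, 0.3984, 0.0081] turn 0.0003 newyaw -18.0 rows>= 4.6
t 20.07 pos [0.4404 0.0858 0.1622] yaw -18.0 j6 19.6 w 0.754
  -> travel [0.4188, 0.3984, 0.0081] turn -0.4331 newyaw 60.0 rows>= 7.3
```

>>> {"fn": "send_rows", "kwargs": {"travel": [[0.07,0.06,0],[0.15,0.14,0],[0.23,0.22,0],[0.31,0.3,0],[0.38,0.36,0],[0.41,0.39,0.008],[0.419,0.398,0.008],[0.419,0.398,0.008],[0.419,0.398,0.008]], "turn": [0,0,0,0,0,0,0,0,0], "jaw": -0.5}}

```text
t: 21.2
ee_pos: [0.578, -0.167, 0.1599]
ee_rot: [[0.952, -0.307, 0.001], [-0.307, -0.952, -0.006], [0.003, 0.005, -1.0]]
ft_force: [0.1, 0.1, -0.1]
width: 0.749
```

```bash
python3 -c "
from h import *
plan(.5782,-.1683,.003,-18)
im=vision.read_camera('scene');cv2.imwrite('pics/d7.png',cv2.resize(im[140:290,240:440],(800,600)))
vision.read_camera('top')
for c in ('top','scene'):
  for n,p in(('tea_light',(.578,-.168)),('tin_green',(.441,.085))):
    e=proj(c,np.array([[*p,.02]]))[0]
    rs=[r for r in regions_of(n,c) if np.hypot(*(np.array(r['uv'])-e))<14]
    if rs: print(n,c,fit(n,{c:rs[0]['region']},p,[0],z0=.004 if n=='tin_green' else 0)[0][1:3])
"
```

```text
t 21.2 pos [ 0.578  -0.167   0.1599] yaw -17.9 j6 -5.3 w 0.749
  -> travel [0.0003, 0.0006, 0.3138] turn 0.0006 newyaw -18.0 rows>= 2.5
tin_green top (array([ 0.4526,  0.0838, -4.4845]), np.float64(0.674))
tea_light scene (array([ 0.5778, -0.1683,  5.9521]), np.float64(0.138))
tin_green scene (array([0.4393, 0.0832, 5.7566]), np.float64(0.123))
```

View pics/d7.png

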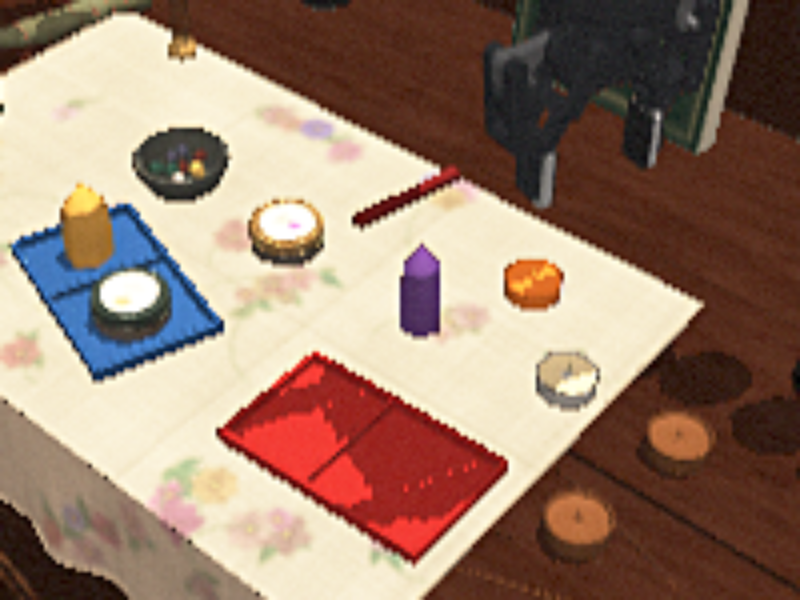

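The tin lies flat in the blue large compartment at crop (130,300), and the cream tea light at (568,380) is the target, not the brown or orange ones. I grip it.

>>> {"fn": "send_rows", "kwargs": {"travel": [[0,0.001,0.1],[0,0.001,0.2],[0,0.001,0.28],[0,0.001,0.315],[0,0.001,0.315],[0,0.001,0.315]], "turn": [0,0,0,0,0,0]}}

```text
t: 22.25
ee_pos: [0.5798, -0.1698, 0.0046]
ee_rot: [[0.951, -0.308, 0.005], [-0.308, -0.951, -0.008], [0.007, 0.006, -1.0]]
ft_force: [0.3, 0.2, -0.3]
width: 0.749
```

>>> {"fn": "send_rows", "kwargs": {"travel": [[0,0,0],[0,0,0],[0,0,0],[0,0,0],[0,0,0],[0,0,0],[0,0,0]], "turn": [0,0,0,0,0,0,0], "jaw": 1}}

```text
t: 23.12
ee_pos: [0.5809, -0.1702, 0.0067]
ee_rot: [[0.951, -0.308, 0.008], [-0.308, -0.951, -0.009], [0.011, 0.006, -1.0]]
ft_force: [-1.3, -0.7, 6.7]
width: 0.442
```

>>> {"fn": "send_rows", "kwargs": {"travel": [[0,0,-0.03],[0,0,-0.08],[0,0,-0.16],[0,0,-0.24],[0,0,-0.3],[0,0,-0.3],[0,0,-0.3]], "turn": [0,0,0,0,0,0,0]}}

```text
t: 24.0
ee_pos: [0.5792, -0.1686, 0.1565]
ee_rot: [[0.951, -0.308, 0.008], [-0.308, -0.951, -0.009], [0.01, 0.006, -1.0]]
ft_force: [-0.3, 0.3, -1.3]
width: 0.439
```

```bash
python3 -c "
from h import *
plan(.4405,.0852,.16,-18)"
```

```text
t 24.0 pos [ 0.5792 -0.1686  0.1565] yaw -17.9 j6 -5.3 w 0.439
  -> travel [-0.4201, -0.3976, -0.0137] turn 0.0005 newyaw -18.0 rows>= 4.6
```

>>> {"fn": "send_rows", "kwargs": {"travel": [[-0.06,-0.06,0],[-0.14,-0.13,0],[-0.22,-0.21,0],[-0.3,-0.28,0],[-0.37,-0.35,0],[-0.41,-0.39,-0.01],[-0.42,-0.398,-0.01],[-0.42,-0.398,-0.01],[-0.42,-0.398,-0.01],[-0.42,-0.398,-0.01]], "turn": [0,0,0,0,0,0,0,0,0,0]}}

```text
t: 25.25
ee_pos: [0.441, 0.0846, 0.1579]
ee_rot: [[0.951, -0.309, 0.007], [-0.309, -0.951, -0.009], [0.01, 0.006, -1.0]]
ft_force: [0.1, -0.3, -0.7]
width: 0.445
```

```bash
python3 -c "
from h import *
plan(.441,.0840,.045,-18)"
```

```text
t 25.25 pos [0.441  0.0846 0.1579] yaw -18.0 j6 19.8 w 0.445
  -> travel [-0.0018, -0.0004, 0.2258] turn 0.0 newyaw -18.0 rows>= 1.8
```

>>> {"fn": "send_rows", "kwargs": {"travel": [[-0.002,-0.001,0.1],[-0.002,-0.001,0.18],[-0.002,-0.001,0.22],[-0.002,-0.001,0.235],[-0.002,-0.001,0.242],[-0.002,-0.001,0.242],[-0.002,-0.001,0.242]], "turn": [0,0,0,0,0,0,0]}}

```text
t: 26.12
ee_pos: [0.4416, 0.0843, 0.0376]
ee_rot: [[0.951, -0.309, 0.009], [-0.309, -0.951, -0.009], [0.011, 0.006, -1.0]]
ft_force: [-0.1, -1.0, 0.2]
width: 0.435
```

```bash
python3 -c "
from h import *
plan(.441,.0840,.0327,-18)
im=vision.read_camera('scene');cv2.imwrite('pics/d8.png',cv2.resize(im[170:240,230:310],(800,700))[100:])"
```

```text
t 26.12 pos [0.4416 0.0843 0.0376] yaw -18.0 j6 20.0 w 0.435
  -> travel [-0.001, 0.0008, 0.0097] turn 0.0001 newyaw -18.0 rows>= 0.1
```

View pics/d8.png

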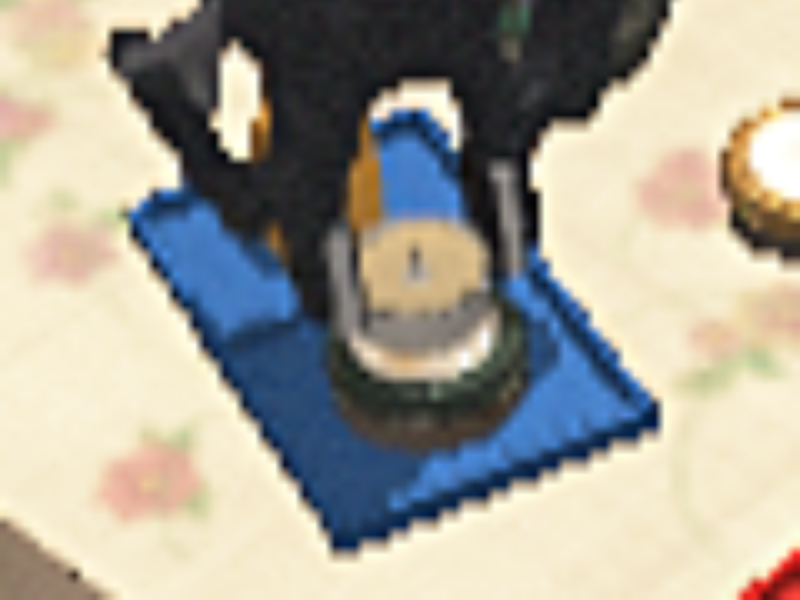

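The tea light (crop x 357–493) hangs centred over the tin (330–530), about 5 mm above it. I lower and release.

>>> {"fn": "send_rows", "kwargs": {"travel": [[-0.001,0,0.004],[-0.001,0,0.007],[-0.001,0,0.01],[-0.001,0,0.01],[-0.001,0,0.01]], "turn": [0,0,0,0,0]}}

```text
t: 26.8
ee_pos: [0.4411, 0.0844, 0.0326]
ee_rot: [[0.951, -0.309, 0.009], [-0.309, -0.951, -0.009], [0.011, 0.006, -1.0]]
ft_force: [-1.6, 0.3, 3.1]
width: 0.438
```

```bash
python3 -c "
from h import *
s=read_state();print(s['ee_pos'],s['ft_force'])"
```

```text
[0.44107249 0.08443912 0.03263856] [-1.55354304  0.27518448  3.08400863]
```

>>> {"fn": "send_rows", "kwargs": {"travel": [[0,0,0],[0,0,0],[0,0,0],[0,0,0],[0,0,0],[0,0,0]], "turn": [0,0,0,0,0,0], "jaw": -0.4}}

```text
t: 27.55
ee_pos: [0.4411, 0.0844, 0.0326]
ee_rot: [[0.951, -0.309, 0.009], [-0.309, -0.951, -0.009], [0.011, 0.006, -1.0]]
ft_force: [0.3, -0.4, 0.2]
width: 0.699
```

>>> {"fn": "send_rows", "kwargs": {"travel": [[0,0,-0.02],[0,0,-0.06],[0,0,-0.14],[0,0,-0.22],[0,0,-0.26],[0,0,-0.26],[0,0,-0.26]], "turn": [0,0,0,0,0,0,0]}}

```text
t: 28.42
ee_pos: [0.4393, 0.0856, 0.162]
ee_rot: [[0.951, -0.309, 0.008], [-0.309, -0.951, -0.009], [0.01, 0.006, -1.0]]
ft_force: [0.2, -0.5, -0.0]
width: 0.702
```

```bash
python3 -c "
from h import *
plan(.5637,-.0607,.16,9.5)
im=vision.read_camera('scene');cv2.imwrite('pics/d9.png',cv2.resize(im[150:240,230:350],(800,600)))"
```

```text
t 28.43 pos [0.4393 0.0856 0.162 ] yaw -18.0 j6 19.9 w 0.702
  -> travel [0.3268, 0.2014, 0.0086] turn -0.1527 newyaw 9.5 rows>= 3.1
```

View pics/d9.png

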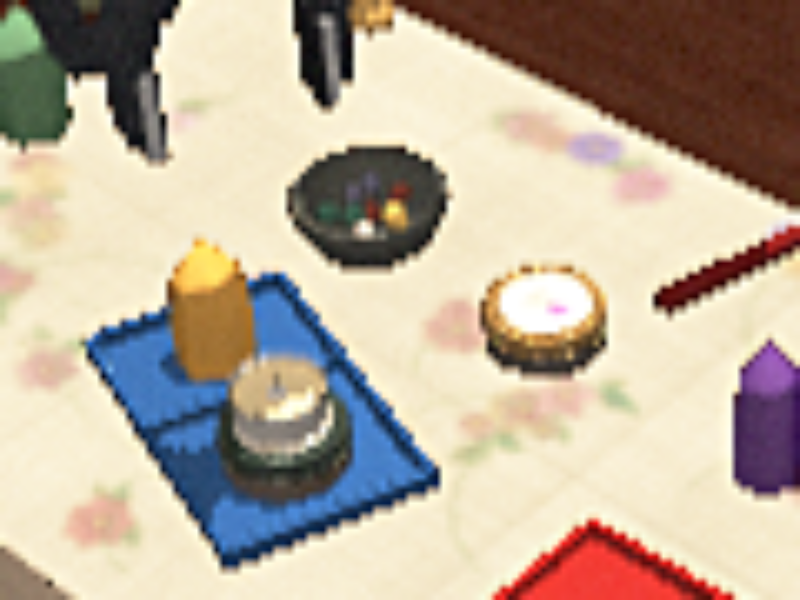

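The tea light sits level and centred on the green tin at crop (283,400). Next is the purple crystal.

>>> {"fn": "send_rows", "kwargs": {"travel": [[0.07,0.04,0],[0.15,0.09,0],[0.23,0.14,0],[0.29,0.18,0.009],[0.32,0.2,0.009],[0.327,0.201,0.009],[0.327,0.201,0.009],[0.327,0.201,0.009]], "turn": [-0.03,-0.06,-0.09,-0.12,-0.153,-0.153,-0.153,-0.153]}}

```text
t: 29.48
ee_pos: [0.5631, -0.0597, 0.1592]
ee_rot: [[0.986, 0.166, 0.006], [0.166, -0.986, -0.009], [0.005, 0.01, -1.0]]
ft_force: [-0.3, -0.3, 0.3]
width: 0.699
```

```bash
python3 -c "
from h import *
plan(.5637,-.0607,.012,9.5)"
```

```text
t 29.48 pos [ 0.5631 -0.0597  0.1592] yaw 9.5 j6 -22.9 w 0.699
  -> travel [-0.0006, -0.0007, 0.2944] turn 0.0002 newyaw 9.5 rows>= 2.4
```

>>> {"fn": "send_rows", "kwargs": {"travel": [[-0.001,0,0.1],[-0.001,0,0.19],[-0.001,0,0.26],[-0.001,-0.001,0.296],[-0.001,-0.001,0.296],[-0.001,-0.001,0.296]], "turn": [0,0,0,0,0,0]}}

```text
t: 30.22
ee_pos: [0.564, -0.0603, 0.0122]
ee_rot: [[0.986, 0.166, 0.008], [0.166, -0.986, -0.009], [0.006, 0.01, -1.0]]
ft_force: [-0.4, 0.0, -0.1]
width: 0.697
```

>>> {"fn": "send_rows", "kwargs": {"travel": [[0,0,0],[0,0,0],[0,0,0],[0,0,0],[0,0,0],[0,0,0],[0,0,0],[0,0,0]], "turn": [0,0,0,0,0,0,0,0], "jaw": 1}}

```text
t: 31.22
ee_pos: [0.5647, -0.0604, 0.0135]
ee_rot: [[0.986, 0.166, 0.01], [0.166, -0.986, -0.009], [0.008, 0.011, -1.0]]
ft_force: [-1.4, 0.9, 6.1]
width: 0.304
```

>>> {"fn": "send_rows", "kwargs": {"travel": [[0,0,-0.03],[0,0,-0.08],[0,0,-0.16],[0,0,-0.24],[0,0,-0.3],[0,0,-0.3],[0,0,-0.3]], "turn": [0,0,0,0,0,0,0]}}

```text
t: 32.1
ee_pos: [0.5626, -0.0589, 0.163]
ee_rot: [[0.986, 0.166, 0.009], [0.166, -0.986, -0.009], [0.007, 0.01, -1.0]]
ft_force: [-0.4, 0.2, -1.6]
width: 0.3
```

```bash
python3 -c "
from h import *
plan(.4487,-.0685,.16,2)
im=vision.read_camera('scene');cv2.imwrite('pics/d10.png',cv2.resize(im[120:280,270:430],(500,500)))"
```

```text
t 32.1 pos [ 0.5626 -0.0589  0.163 ] yaw 9.5 j6 -22.9 w 0.3
  -> travel [-0.2278, -0.0188, 0.0041] turn 0.0419 newyaw 2.0 rows>= 1.8
```

View pics/d10.png

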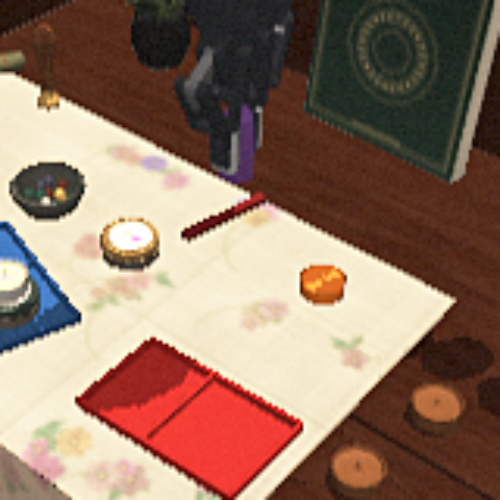

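The purple crystal is held upright at crop (240,145), gripped flat to flat (26 mm). I carry it to the red small compartment.

>>> {"fn": "send_rows", "kwargs": {"travel": [[-0.06,-0.005,0],[-0.13,-0.01,0],[-0.19,-0.015,0.004],[-0.22,-0.018,0.004],[-0.228,-0.019,0.004],[-0.228,-0.019,0.004],[-0.228,-0.019,0.004],[-0.228,-0.019,0.004]], "turn": [0.01,0.02,0.03,0.042,0.042,0.042,0.042,0.042]}}

```text
t: 33.15
ee_pos: [0.4488, -0.0684, 0.1595]
ee_rot: [[0.999, 0.035, 0.007], [0.035, -0.999, -0.009], [0.007, 0.009, -1.0]]
ft_force: [-0.3, -0.2, -1.0]
width: 0.303
```

```bash
python3 -c "
from h import *
plan(.4487,-.0685,.0195,2)"
```

```text
t 33.15 pos [ 0.4488 -0.0684  0.1595] yaw 2.0 j6 -19.9 w 0.303
  -> travel [-0.0022, -0.0023, 0.2799] turn 0.0 newyaw 2.0 rows>= 2.2
```

>>> {"fn": "send_rows", "kwargs": {"travel": [[-0.002,-0.002,0.1],[-0.002,-0.002,0.18],[-0.002,-0.002,0.25],[-0.002,-0.002,0.27],[-0.002,-0.002,0.28],[-0.002,-0.002,0.28],[-0.002,-0.002,0.28]], "turn": [0,0,0,0,0,0,0]}}

```text
t: 34.02
ee_pos: [0.4496, -0.0688, 0.0204]
ee_rot: [[0.999, 0.035, 0.009], [0.035, -0.999, -0.009], [0.009, 0.01, -1.0]]
ft_force: [-0.5, -0.2, -1.0]
width: 0.304
```

>>> {"fn": "send_rows", "kwargs": {"travel": [[0,0,0.002],[0,0,0.004],[0,0,0.005],[0,0,0.005]], "turn": [0,0,0,0]}}

```text
t: 34.52
ee_pos: [0.4495, -0.0688, 0.0179]
ee_rot: [[0.999, 0.035, 0.009], [0.035, -0.999, -0.009], [0.009, 0.01, -1.0]]
ft_force: [-0.2, 0.2, -1.0]
width: 0.303
```

>>> {"fn": "send_rows", "kwargs": {"travel": [[0,0,0.001],[0,0,0.001],[0,0,0.001]], "turn": [0,0,0]}}

```text
t: 34.9
ee_pos: [0.4495, -0.0688, 0.0175]
ee_rot: [[0.999, 0.035, 0.009], [0.035, -0.999, -0.009], [0.009, 0.01, -1.0]]
ft_force: [-1.1, 0.4, 2.6]
width: 0.304
```

>>> {"fn": "send_rows", "kwargs": {"travel": [[0,0,0],[0,0,0],[0,0,0],[0,0,0],[0,0,0],[0,0,0]], "turn": [0,0,0,0,0,0], "jaw": -0.2}}

```text
t: 35.65
ee_pos: [0.4496, -0.0689, 0.0175]
ee_rot: [[0.999, 0.035, 0.009], [0.035, -0.999, -0.009], [0.009, 0.01, -1.0]]
ft_force: [-0.6, -0.7, -0.3]
width: 0.598
```

>>> {"fn": "send_rows", "kwargs": {"travel": [[0,0,-0.03],[0,0,-0.1],[0,0,-0.2],[0,0,-0.28],[0,0,-0.29],[0,0,-0.29]], "turn": [0,0,0,0,0,0]}}

```text
t: 36.4
ee_pos: [0.4479, -0.0674, 0.1622]
ee_rot: [[0.999, 0.035, 0.009], [0.035, -0.999, -0.009], [0.009, 0.01, -1.0]]
ft_force: [-0.5, -0.3, 0.3]
width: 0.605
```

```bash
python3 -c "
from h import *
plan(.568,.0635,.16,2)
im=vision.read_camera('scene');cv2.imwrite('pics/d11.png',cv2.resize(im[150:300,230:430],(800,600)))
vision.read_camera('top')
for c in ('top','scene'):
  for n,p in(('tin_gold',(.568,.063)),):
    e=proj(c,np.array([[*p,.02]]))[0]
    rs=[r for r in regions_of(n,c) if np.hypot(*(np.array(r['uv'])-e))<14]
    if rs: print(n,c,fit(n,{c:rs[0]['region']},p,[0])[0][1:3],rs[0]['region'].sum())
"
```

```text
t 36.4 pos [ 0.4479 -0.0674  0.1622] yaw 2.0 j6 -19.8 w 0.605
  -> travel [0.2492, -0.2533, 0.0041] turn 0.0001 newyaw 2.0 rows>= 2.8
tin_gold top (array([ 0.568 ,  0.063 , -0.0145]), np.float64(0.073)) 293
tin_gold scene (array([ 0.5645,  0.0611, 16.7461]), np.float64(0.371)) 185
```

View pics/d11.png

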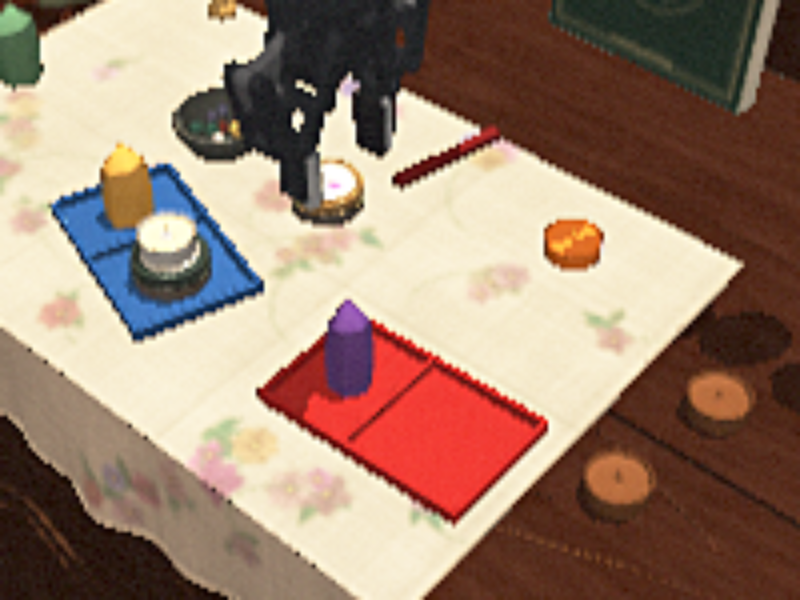

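The purple crystal stands upright in the red small compartment at crop (350,355), and the blue kit is intact. The gold tin is at (328,195).

>>> {"fn": "send_rows", "kwargs": {"travel": [[0.06,-0.06,0],[0.13,-0.13,0],[0.19,-0.19,0.004],[0.24,-0.24,0.004],[0.249,-0.253,0.004],[0.249,-0.253,0.004],[0.249,-0.253,0.004],[0.249,-0.253,0.004]], "turn": [-0.03,-0.06,-0.09,-0.12,-0.155,-0.155,-0.155,-0.155], "jaw": -0.8}}

```text
t: 37.6
ee_pos: [0.5672, 0.0629, 0.1588]
ee_rot: [[0.868, 0.497, 0.006], [0.497, -0.868, -0.009], [0.001, 0.011, -1.0]]
ft_force: [-0.7, -0.2, 0.1]
width: 0.903
```

```bash
python3 -c "
from h import *
plan(.568,.063,.0065,30)"
```

```text
t 37.6 pos [0.5672 0.0629 0.1588] yaw 29.8 j6 -30.7 w 0.903
  -> travel [0.0012, -0.0026, 0.3046] turn -0.0011 newyaw 30.0 rows>= 2.4
```

>>> {"fn": "send_rows", "kwargs": {"travel": [[0.001,-0.002,0.1],[0.001,-0.002,0.2],[0.001,-0.002,0.27],[0.001,-0.002,0.305],[0.001,-0.002,0.305],[0.001,-0.002,0.305]], "turn": [0,0,0,0,0,0]}}

```text
t: 38.35
ee_pos: [0.5692, 0.0626, 0.0078]
ee_rot: [[0.868, 0.497, 0.009], [0.497, -0.868, -0.009], [0.004, 0.012, -1.0]]
ft_force: [0.1, -0.3, 0.6]
width: 0.896
```

>>> {"fn": "send_rows", "kwargs": {"travel": [[0,0,0],[0,0,0],[0,0,0],[0,0,0],[0,0,0],[0,0,0],[0,0,0],[0,0,0]], "turn": [0,0,0,0,0,0,0,0], "jaw": 1}}

```text
t: 39.35
ee_pos: [0.5702, 0.0625, 0.0098]
ee_rot: [[0.868, 0.497, 0.012], [0.497, -0.868, -0.009], [0.006, 0.014, -1.0]]
ft_force: [-1.9, -0.3, 8.0]
width: 0.603
```

>>> {"fn": "send_rows", "kwargs": {"travel": [[0,0,-0.03],[0,0,-0.08],[0,0,-0.16],[0,0,-0.24],[0,0,-0.3],[0,0,-0.3],[0,0,-0.3]], "turn": [0,0,0,0,0,0,0]}}

```text
t: 40.22
ee_pos: [0.5678, 0.0639, 0.1594]
ee_rot: [[0.868, 0.497, 0.011], [0.497, -0.868, -0.009], [0.005, 0.013, -1.0]]
ft_force: [0.2, -0.2, -1.3]
width: 0.603
```

```bash
python3 -c "
from h import *
plan(.451,-.1425,.16,2)"
```

```text
t 40.23 pos [0.5678 0.0639 0.1594] yaw 29.8 j6 -30.5 w 0.603
  -> travel [-0.4078, 0.2423, -0.0002] turn 0.1544 newyaw 2.0 rows>= 3.8
```

>>> {"fn": "send_rows", "kwargs": {"travel": [[-0.08,0.05,0],[-0.16,0.1,0],[-0.24,0.15,0],[-0.32,0.19,0],[-0.38,0.23,0],[-0.408,0.242,0],[-0.408,0.242,0],[-0.408,0.242,0],[-0.408,0.242,0]], "turn": [0.02,0.05,0.08,0.11,0.14,0.154,0.154,0.154,0.154]}}

```text
t: 41.35
ee_pos: [0.4513, -0.1415, 0.1598]
ee_rot: [[0.999, 0.038, 0.011], [0.038, -0.999, -0.009], [0.011, 0.009, -1.0]]
ft_force: [0.7, -0.9, -1.1]
width: 0.605
```

```bash
python3 -c "
from h import *
plan(.451,-.1425,.016,2)"
```

```text
t 41.35 pos [ 0.4513 -0.1415  0.1598] yaw 2.2 j6 -28.7 w 0.605
  -> travel [-0.0038, -0.0006, 0.2875] turn 0.001 newyaw 2.0 rows>= 2.3
```

>>> {"fn": "send_rows", "kwargs": {"travel": [[-0.004,-0.001,0.1],[-0.004,-0.001,0.18],[-0.004,-0.001,0.25],[-0.004,-0.001,0.275],[-0.004,-0.001,0.286],[-0.004,-0.001,0.286],[-0.004,-0.001,0.286]], "turn": [0,0,0,0,0,0,0]}}

```text
t: 42.22
ee_pos: [0.4516, -0.1426, 0.0178]
ee_rot: [[0.999, 0.038, 0.013], [0.038, -0.999, -0.01], [0.013, 0.01, -1.0]]
ft_force: [-0.1, -0.1, -0.5]
width: 0.604
```

>>> {"fn": "send_rows", "kwargs": {"travel": [[0,0,0.002],[0,0,0.004],[0,0,0.006],[0,0,0.006]], "turn": [0,0,0,0]}}

```text
t: 42.72
ee_pos: [0.4515, -0.1426, 0.0147]
ee_rot: [[0.999, 0.038, 0.013], [0.038, -0.999, -0.009], [0.012, 0.01, -1.0]]
ft_force: [-0.2, -0.1, -0.1]
width: 0.602
```

>>> {"fn": "send_rows", "kwargs": {"travel": [[0,0,0.001],[0,0,0.002],[0,0,0.002]], "turn": [0,0,0]}}

```text
t: 43.1
ee_pos: [0.4516, -0.1426, 0.0139]
ee_rot: [[0.999, 0.038, 0.013], [0.038, -0.999, -0.009], [0.013, 0.01, -1.0]]
ft_force: [-1.3, 1.0, 4.7]
width: 0.6
```

>>> {"fn": "send_rows", "kwargs": {"travel": [[0,0,0],[0,0,0],[0,0,0],[0,0,0],[0,0,0]], "turn": [0,0,0,0,0], "jaw": -0.5}}

```text
t: 43.72
ee_pos: [0.4516, -0.1426, 0.0139]
ee_rot: [[0.999, 0.038, 0.013], [0.038, -0.999, -0.009], [0.012, 0.01, -1.0]]
ft_force: [-0.4, -0.1, 1.0]
width: 0.747
```

>>> {"fn": "send_rows", "kwargs": {"travel": [[0,0,-0.03],[0,0,-0.1],[0,0,-0.2],[0,0,-0.3],[0,0.1,-0.3],[0,0.2,-0.3],[0,0.3,-0.3],[0,0.3,-0.3],[0,0.3,-0.3]], "turn": [0,0,0,0,0,0,0,0,0]}}

```text
t: 44.85
ee_pos: [0.455, -0.2905, 0.1658]
ee_rot: [[0.999, 0.038, 0.013], [0.038, -0.999, -0.009], [0.012, 0.009, -1.0]]
ft_force: [0.2, 0.2, 0.1]
width: 0.749
```

```bash
python3 -c "
from h import *
im=vision.read_camera('scene');t=vision.read_camera('top')
cv2.imwrite('pics/e1.png',np.vstack([cv2.resize(im[130:290,190:410],(800,582))[:0],cv2.resize(im[140:290,200:400],(800,600))]))
cv2.imwrite('pics/e2.png',cv2.resize(t[150:290,160:400],(800,467)))
print(read_state()['ee_pos'])"
```

```text
[ 0.45523832 -0.28984135  0.16571114]
```

View pics/e1.png

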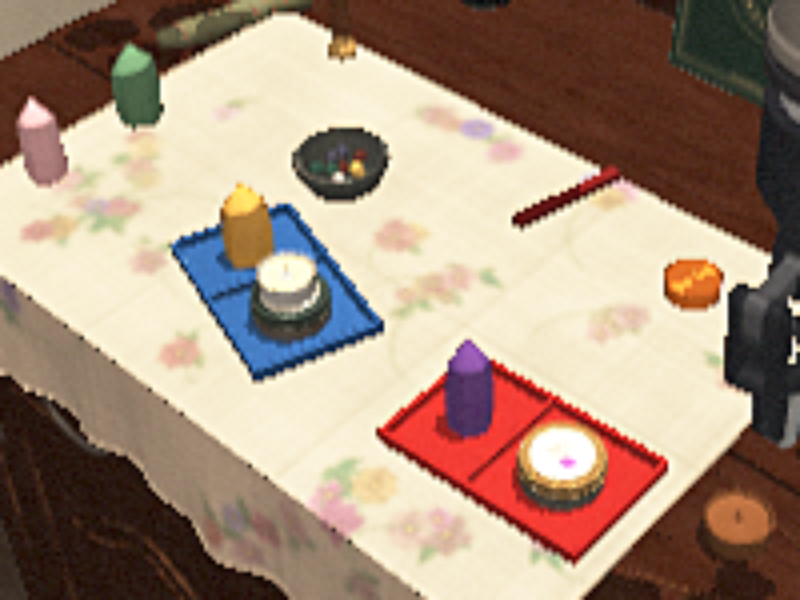

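View pics/e2.png

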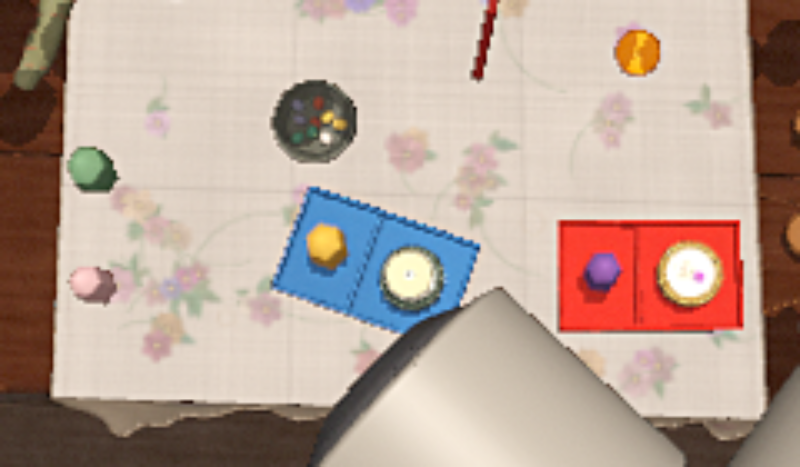

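Both pictures show the yellow crystal at top crop (327,246), and the tin with the tea light centred at (411,278). The purple crystal is at (602,271) and the gold tin at (689,273), each in its compartment. The pink and green crystals and the dish have not moved, so I hand in the job.

```bash
python3 -c "
from h import *
print(job.finish_job())"
```

```text
the job is handed in; nothing more can be done
None
```

Both gift kits are made up and the job is handed in, at about 45 s on the robot's clock.

- **Blue tray:** the yellow crystal stands upright in the small compartment. The green-lidded tin lies flat in the large one, with the tea light centred on top of it.
- **Red tray:** the purple crystal stands upright in the small compartment and the gold-lidded tin lies flat in the large one.

**Last checks:** the final scene and top pictures showed every item in its compartment, with the gripper well clear. The pink crystal, the green crystal, the stone dish and the orange look-alike were where they started. The two brown look-alikes were only partly in those last pictures; I never reached for them, and the earlier ones showed them in place. Contact forces read at the end of each move stayed under 10 N.

**Disagreements:** the tool gradually tilted by just under 1° over the run, with no visible effect on the placing. Two image fits made with an item partly hidden by the arm were poor: the green tin in the top view and the gold tin in the scene view. I ignored those and used the tool pose or the other camera.

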